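Third hand at the bus-bar contact jig

TASK

Without lifting it, slide the copper bus bar sideways off its waiting lane on to the yellow centre lane of the contact-resistance jig, then push it end first into the guide against the sprung contact until the red pointer stands in the green zone (about 10 N, never down to the end of the spring's travel). Finish while still holding it pressed there, steady and straight, so that I can tighten the two side screws. Leave the aluminium bar and the tools beside the jig where they lie.

Things in the scene. Friction and masses are not known exactly. Their poses are not given: they have to be found in the camera images.
- jig: Contact jig, fixed to the bench, yaw up to 15 degrees either way. Slippery black T-shaped plate 12 mm thick: bed 225 x 235 mm (x -185 to 40 mm), head 115 mm wide (x to 172 mm). Origin under it on the centre line; x runs along the centre lane to the guide (away from the robot), z up; bars lie at z = 12 mm. Painted lanes 42 mm wide along x: yellow at y = 0, white waiting lanes at y = +85 and -85 mm.
- guide_mouth (a point): Middle of the guide's flared mouth at the plate's top: jig x = 27 mm, y = 0, z = 12 mm. Guide: two aluminium cheeks 20 mm high, 56 mm apart at the mouth, narrowing to 39 mm (for the 35 mm bar) from jig x = 40 to 90 mm. Two brass clamp screws stick out of the left cheek to y = 53 mm.
- head_top (a point): Middle of the green zone on top of the white housing of the contact: jig x = 111 mm, y = 0, z = 46 mm. The housing spans jig x 90 to 164 mm, 49 mm wide; terminal posts stand on its rear up to z = 63 mm. A red cross pointer, carried by the contact, moves over the green strips (8 mm long in x).
- contact (a joint): Stroke of the sprung brass contact in m: 0 free, grows to 0.020 (end of travel) as it is pushed along the jig's +x. Spring: 3 N at first touch plus 0.6 N per mm. The red pointer is in the green zone from 0.007 to 0.015 (7.2 to 12 N).
- contact_face (a point): Middle of the contact's front face (30 mm wide, 9 mm high), which stands inside the guide, at jig x = 60 mm, y = 0, z = 16.5 mm when free. It moves with the contact. The bar's leading end first touches it when the bar's centre is at jig x = -20 mm.
- copper_bar_center (a point): Centre of the loose copper bus bar: 160 mm along its own x (within 10 degrees of the jig's x), 35 mm wide, 9 mm thick, about 0.42 kg. It starts flat on the jig in one of the two white lanes, its front end at least 10 mm short of the guide's mouth, so it can slide straight sideways. Copper-coloured, one end orange.
- copper_bar: The same copper bar; origin at the centre of its underside, axes as above.
- aluminium_bar_center (a point): Centre of the aluminium bar, pale silver, loose, same size (160 x 35 x 9 mm), in the other white waiting lane; it stays there.
- driver_torque: Torque screwdriver with dark grip, 31 x 186 x 30 mm, loose on the bench to the right of the jig; leave alone. Origin at the centre of its underside.
- caliper: Digital caliper, 61 x 180 x 13 mm, loose on the bench to the left of the jig; leave alone. Origin at the centre of its underside.

How it is judged:
By the outcome, as a careful person would: the job done as asked, in the order asked, and still so for the second after the job is handed in, while the arm keeps its last pose, push and grip.
It also fails if it takes over 40 s, if anything falls off the work surface, if the arm or the gripper's body presses on something with over 40 N, if the wrist force passes 120 N, or if a joint passes its speed limit or range.

ROBOT

A 6-joint arm with a two-finger parallel gripper is mounted at the origin on a cart in front of the work surface, level with it; the furniture and walls round the work are solid. World frame = base frame: x ahead of the robot, y to its left, z up, the work surface at z = 0. Lengths are in m, angles in rad, forces in N, time in s.
With the tool pointing down it reaches from about 0.35 to 0.875 m from the base axis. Payload 15.5 kg.
Tool frame: the origin (TCP) lies at the very end of the fingers, on their centre line; the grasp point (between the pads) lies 19 mm behind it (robot.grasp_offset is the distance from the TCP to the grasp point, in m); z points along the fingers, x is the direction in which the jaws open and shut, and the axes are right-handed (so a half turn about z gives the same grasp; the last joint's range is limited). The gripper opens to 85 mm and grips with 20 to 120 N. Pads are 22 mm wide; open, the fingers measure 114 mm over their backs; the gripper's body (76 mm by 85 mm) begins 54 mm behind the grasp point. The pads swing forward as they close: fully open they stand 13 mm farther back than shut.
Start: joints at [-1.254, 0.494, 1.345, -0, 1.302, -0.096], TCP at [0.25, -0.573, 0.231] pointing down, gripper open.
Joint ranges: [-2.91, 2.91], [-0.82, 2.16], [0.22, 2.67], [-1.22, 4.37], [0.12, 2.79], [-3.08, 3.08]. Speed limits (rad/s): [1.89, 1.89, 2.57, 3.01, 3.01, 3.01].

INTERFACE

Orientations are given as a unit quaternion [x, y, z, w].
In Python, from plant import robot gives the robot as it stands. Calls block until the motion is done:
- robot.move_to(position, orientation): joint-space move of the TCP to a pose.
- robot.move_l(position, rot=None, feed=0.15, guard=None): straight line of the TCP; rot=None keeps the orientation; feed is the mean speed in m/s. With guard (N) it stops when the force on the tool has changed by that much, and returns True; else False.
- robot.move_joints(angles): joint-space move.
- robot.grip(opening): finger opening in m; the grip force is fixed at half the most; returns when the fingers have stopped.
- robot.dwell(seconds).
- robot.solve_ik(position, orientation): joint angles nearest the present ones, or None.
- robot.capture(name): name is "side" or "top" or "wrist"; returns a dict with "image" (420x560x3 uint8, red, green, blue), "range_z" (420x560 float32, m along the optical axis (not along the pixel's ray), 0 where there is no reading), "fov_y" (degrees; the focal length in pixels is half the picture's height over the tangent of half this angle, whatever the lens; pixels are square), "cx", "cy" (the principal point, pixels), "rvec" (rotation vector, rad) and "tvec" (3), from world to camera coordinates, as OpenCV has them. Camera axes: x right, y down, z forward; pixel columns grow to the right and rows downward; lengths in m; the calibration is good to about 2 mm. The wrist camera is an equidistant fisheye: a pixel r from the principal point sees the ray r / f radians off the axis. A picture is of the moment at which its call begins.
A pose or a line that the arm cannot do raises robot.MotionError and nothing moves.
- robot.job_done(): hands the job in, once; it reports no verdict.
Readings, each from a call of its own:
- robot.current_clock(): time.
- robot.current_q(): joint angles.
- robot.current_qd(): joint speeds.
- robot.current_joint_efforts(): joint torques, N m.
- robot.current_position(): TCP position.
- robot.current_orientation(): TCP orientation.
- robot.current_contact_force(): force on the tool from outside, world axes, zero at the start.
- robot.current_torque(): the same for the moment, N m.
- robot.current_grip_width(): finger opening in m.
Only numpy, scipy, OpenCV 4.12 (cv2) and the standard library are available. Lean on these libraries where they do the work, as an engineer would, in place of code of your own. Each camera call takes 0.05 s, during which the arm holds its last target.

## Working session

There is one attempt and no reset: what is moved stays moved. The work goes in short steps, each a Python script; the robot and the scene stay as the last script left them, time stands still between calls to the robot, and variables do not carry over. Pictures are saved under pics/ and viewed, and the job is handed in when it is done.

```bash
mkdir -p pics; ls; python3 - <<'E'
from plant import robot
import cv2,numpy as np
for n in ("top","side"):
    c=robot.capture(n); cv2.imwrite(f"pics/{n}0.png",c["image"][:,:,::-1]); np.savez(f"{n}0.npz",**c)
    print(n,c["fov_y"],c["cx"],c["cy"],c["rvec"],c["tvec"])
print(robot.current_clock(),robot.current_orientation(),robot.current_grip_width(),robot.grasp_offset)
E
```

```text
pics
top 42.3413202525417 274.16472133622074 206.80122207402596 [ 2.15804279 -2.20640888  0.08394104] [0.01075457 0.56457669 1.65274891]
side 47.14221153496783 281.31299751394465 204.81900681767567 [ 0.71218381 -2.33216962  1.43931817] [0.48180976 0.20260395 1.09926122]
0.1 [ 8.36741148e-01 -5.47598386e-01 -4.01279491e-04 -3.13580898e-04] 0.08541793134354896 0.0187
```

View pics/top0.png

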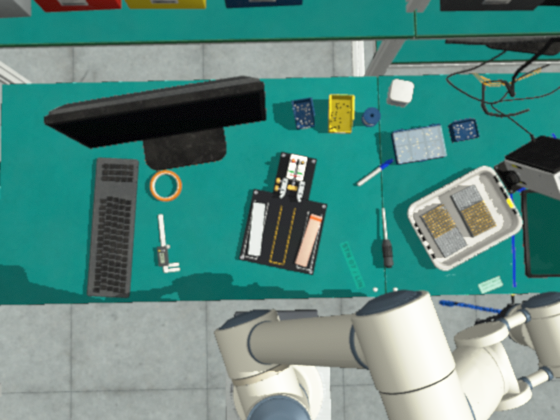

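View pics/side0.png

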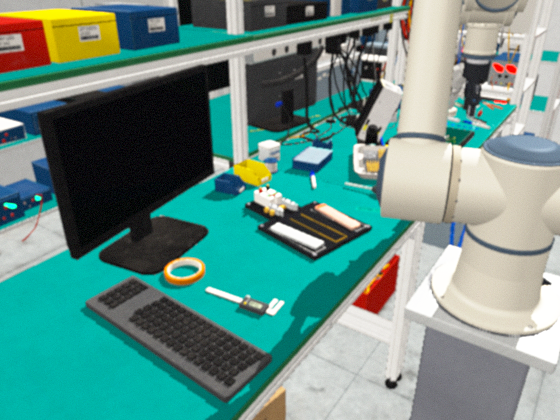

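The top view shows the jig, with the black bed centred near (283,230) and the guide and white housing near (295,170). The copper bar is in the right-hand lane at about (311,240), and the aluminium bar is at (257,230). I'll get a coarse fix from this view, then look closer with the wrist camera.

```bash
cat > h.py <<'E'
import cv2,numpy as np
def R(c): return cv2.Rodrigues(np.asarray(c["rvec"],float))[0]
def cam(c): return -R(c).T@np.asarray(c["tvec"],float).ravel()
def rays(c,px,fish=False):
    px=np.atleast_2d(np.asarray(px,float)); h=c["image"].shape[0]
    f=h/2/np.tan(np.radians(float(c["fov_y"]))/2)
    d=(px-[float(c["cx"]),float(c["cy"])])/f
    if fish:
        r=np.linalg.norm(d,axis=1,keepdims=True); d3=np.hstack([np.sinc(r/np.pi)*d,np.cos(r)])
    else: d3=np.hstack([d,np.ones((len(d),1))])
    return d3@R(c)
def toplane(c,px,z,fish=False):
    w=rays(c,px,fish); o=cam(c); return o+w*((z-o[2])/w[:,2:])
def proj(c,P,fish=False):
    P=np.atleast_2d(np.asarray(P,float)); p=P@R(c).T+np.asarray(c["tvec"],float).ravel(); h=c["image"].shape[0]
    f=h/2/np.tan(np.radians(float(c["fov_y"]))/2)
    if fish:
        r=np.linalg.norm(p[:,:2],axis=1,keepdims=True); th=np.arctan2(r,p[:,2:]); q=p[:,:2]/np.maximum(r,1e-9)*th
    else: q=p[:,:2]/p[:,2:]
    return q*f+[float(c["cx"]),float(c["cy"])]
E
python3 - <<'E'
from h import *
c=np.load("top0.npz"); im=c["image"]
big=cv2.resize(im[135:290,225:345],None,fx=5,fy=5,interpolation=cv2.INTER_CUBIC)[:,:,::-1]
cv2.imwrite("pics/top0z.png",big[:,:])
hsv=cv2.cvtColor(im,cv2.COLOR_RGB2HSV)
roi=np.zeros(im.shape[:2],np.uint8); roi[140:285,230:335]=1
y=((hsv[...,0]>15)&(hsv[...,0]<32)&(hsv[...,1]>120)&(roi>0)); y[:205]=0
k=((hsv[...,2]<60)&(roi>0)).astype(np.uint8)
co=((hsv[...,0]<16)&(hsv[...,1]>40)&(hsv[...,2]>120)&(roi>0)); co[:205]=0
for n,m,z in(("yellow",y,.012),("copper",co,.021)):
    v,u=np.nonzero(m); r=cv2.minAreaRect(np.c_[u,v].astype(np.float32)); b=cv2.boxPoints(r)
    print(n,len(u),r,"\n",toplane(c,[r[0]],z)[:,:2],"\n",toplane(c,b,z)[:,:2])
E
ls pics
```

```text
yellow 279 ((282.1830139160156, 235.1214599609375), (16.15317726135254, 58.3309211730957), 11.768289566040039) 
 [[ 0.47702582 -0.02462253]] 
 [[ 0.39516613  0.01999262]
 [ 0.57085669 -0.02072062]
 [ 0.55950696 -0.06957638]
 [ 0.38399227 -0.02849128]]
copper 571 ((308.20001220703125, 239.9000244140625), (12.332881927490234, 52.810035705566406), 18.434947967529297) 
 [[ 0.46036282 -0.10412282]] 
 [[ 0.39067866 -0.05871175]
 [ 0.54335169 -0.11407813]
 [ 0.53050021 -0.14982925]
 [ 0.37800335 -0.09424302]]
side0.png
top0.png
top0z.png
```

View pics/top0z.png

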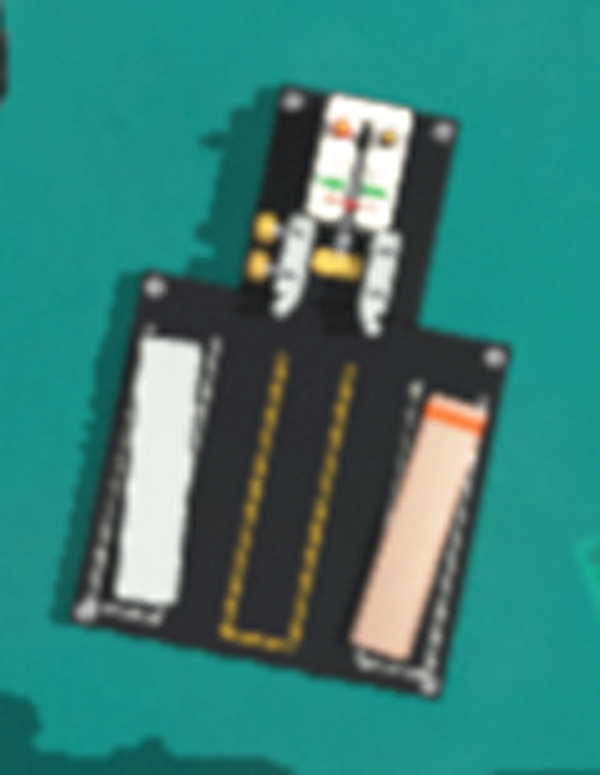

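Jig yaw is about -13°. The copper bar is at about (0.460,-0.104) with yaw about -20° and its orange end forward. Next is a close wrist view.

```bash
cat >> h.py <<'E'
def quat(phi):  # tool down, tool x at world angle phi (rad)
    return [np.cos(phi/2),np.sin(phi/2),0.,0.]
E
python3 - <<'E'
from plant import robot
from h import *
for deg in (-103,77):
    print(deg,robot.solve_ik([.46,-.06,.30],quat(np.radians(deg))))
robot.move_to([.46,-.06,.30],quat(np.radians(-103)))
c=robot.capture("wrist"); cv2.imwrite("pics/w1.png",c["image"][:,:,::-1]); np.savez("w1.npz",**c)
print(cam(c),c["fov_y"],c["cx"],c["cy"],robot.current_clock(),robot.current_contact_force())
c=robot.capture("top"); np.savez("top1.npz",**c)
E
```

```text
-103 [-2.58535558e-01  1.94374555e-01  1.61922651e+00 -4.44089210e-16
  1.32799159e+00  1.53915357e+00]
77 [-2.58535558e-01  1.94374555e-01  1.61922651e+00 -4.44089210e-16
  1.32799159e+00 -1.60243908e+00]
[ 0.5350863  -0.07687506  0.44316953] 65.70646984690485 278.49713284547306 209.74689826227024 2.1583 [-0.19699507 -0.30033434  0.50387666]
```

View pics/w1.png

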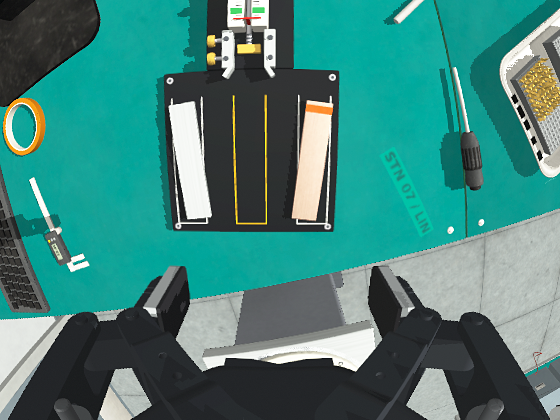

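The wrist view shows the yellow lane's lines at about columns 234 and 267 (rows 95–223), and the copper bar's corners near (308,100), (333,102), (318,222) and (292,219). The contact and its brass face are at (248,47). I'll cast these on to planes.

```bash
cat >> h.py <<'E'
def fitline(P):
    vx,vy,x,y=cv2.fitLine(P[:,:2].astype(np.float32),cv2.DIST_HUBER,0,.001,.001).ravel(); 
    if vx<0: vx,vy=-vx,-vy
    return np.array([x,y]),np.array([vx,vy])
def yellow(c,z=.012,col=(180,320),row=(80,235)):
    hsv=cv2.cvtColor(c["image"],cv2.COLOR_RGB2HSV)
    m=(hsv[...,0]>17)&(hsv[...,0]<32)&(hsv[...,1]>110)&(hsv[...,2]>100)
    k=np.zeros_like(m);k[row[0]:row[1],col[0]:col[1]]=1; m&=k
    v,u=np.nonzero(m); return toplane(c,np.c_[u,v],z,True)
def copper(c,z=.021,box=None):
    hsv=cv2.cvtColor(c["image"],cv2.COLOR_RGB2HSV)
    m=((hsv[...,0]<17)&(hsv[...,1]>40)&(hsv[...,2]>120)).astype(np.uint8)
    if box: k=np.zeros_like(m);k[box[2]:box[3],box[0]:box[1]]=1; m&=k
    m=cv2.morphologyEx(m,cv2.MORPH_OPEN,np.ones((5,5)))
    cs,_=cv2.findContours(m,cv2.RETR_EXTERNAL,cv2.CHAIN_APPROX_NONE); q=max(cs,key=cv2.contourArea)[:,0]
    P=toplane(c,q,z,True)[:,:2]
    r=cv2.minAreaRect((P*1000).astype(np.float32)); b=cv2.boxPoints(r)/1000
    e=[b[1]-b[0],b[2]-b[1]]; L=max(e,key=np.linalg.norm); L=L*np.sign(L[0])
    return np.array(r[0])/1000,np.degrees(np.arctan2(L[1],L[0])),np.array(r[1]),q
E
python3 - <<'E'
from h import *
c=dict(np.load("w1.npz")); 
P=yellow(c)[:,:2]
a=np.radians(-13)
for i in range(3):
    ex=np.array([np.cos(a),np.sin(a)]);ey=np.array([-ex[1],ex[0]])
    s=P@ex;t=P@ey
    mid=(np.percentile(t,2)+np.percentile(t,98))/2
    back=np.percentile(s,0.5)
    sel=s>back+.012
    L=fitline(P[sel&(t>mid)]);Rr=fitline(P[sel&(t<mid)])
    aL,aR=[np.arctan2(l[1][1],l[1][0]) for l in(L,Rr)]; a=(aL+aR)/2
ey=np.array([-np.sin(a),np.cos(a)]);ex=np.array([np.cos(a),np.sin(a)])
print("yaw",np.degrees([aL,aR,a]),"y of lines",L[0]@ey,Rr[0]@ey,"s range",(P@ex).min(),(P@ex).max())
y0=(L[0]@ey+Rr[0]@ey)/2
# bed outline via black mask (bed z=.012)
hsv=cv2.cvtColor(c["image"],cv2.COLOR_RGB2HSV)
m=((hsv[...,2]<75)).astype(np.uint8); m[250:]=0;m[:,:130]=0;m[:,360:]=0
# bed edges: sample along rays in jig coordinates: for offset s lines find extent of teal
teal=((hsv[...,0]>75)&(hsv[...,0]<100)&(hsv[...,1]>120))
sb=(P@ex).min()
def istealat(s,t):
    p=np.append(s*ex+t*ey,.012); u=np.round(proj(c,p,True)[0]).astype(int); return teal[u[1],u[0]]
rs=[];
for t in np.arange(-.05,.05,.01):
    for d in np.arange(0,.06,.0005):
        if istealat(sb-d,y0+t): rs.append(sb-d);break
print("back edge",np.round(rs,4))
ls=[[next((d for d in np.arange(.09,.15,.0005) if istealat(sb+k,y0+sg*d)),0) for k in np.arange(.03,.2,.03)] for sg in(1,-1)]
print("side",np.round(ls,4))
fr=[next((d for d in np.arange(.18,.26,.0005) if istealat(sb+d,y0+t)),0)+sb for t in(.08,.09,.1,-.08,-.09,-.1)]
print("front",np.round(fr,4))
print("copper",copper(c,box=(280,345,85,235))[:3])
E
```

```text
yaw [-13.118172 -13.069423 -13.093798] y of lines 0.10611529 0.0641606 s range 0.3812848171561432 0.5599022489395565
back edge [0.3698 0.3698 0.3698 0.3698 0.3698 0.3698 0.3713 0.3698 0.3698 0.3693]
side [[0.1165 0.117  0.116  0.117  0.117  0.1175]
 [0.117  0.117  0.117  0.1175 0.117  0.1175]]
front [0.5953 0.5948 0.5938 0.5938 0.5943 0.5948]
copper (array([ 0.42078311, -0.08166759]), np.float32(-14.401284), array([23.47656822, 72.43392181]))
```

```bash
python3 - <<'E'
from h import *
c=dict(np.load("w1.npz")); hsv=cv2.cvtColor(c["image"],cv2.COLOR_RGB2HSV)
for p in [(105,320),(115,318),(140,315),(170,310),(200,305),(215,300),(215,320),(150,301),(150,327)]: print(p,c["image"][p],hsv[p])
cv2.imwrite("pics/w1z.png",cv2.resize(c["image"][80:240,270:350,::-1],None,fx=3.7,fy=3.7,interpolation=cv2.INTER_NEAREST))
E
```

```text
(105, 320) [254 236 206] [ 19  48 254]
(115, 318) [253 239 221] [ 17  32 253]
(140, 315) [253 238 219] [ 17  34 253]
(170, 310) [251 231 208] [ 16  44 251]
(200, 305) [246 222 194] [ 16  54 246]
(215, 300) [242 217 190] [ 16  55 242]
(215, 320) [45 47 47] [90 11 47]
(150, 301) [255 232 205] [ 16  50 255]
(150, 327) [60 56 51] [17 38 60]
```

View pics/w1z.png

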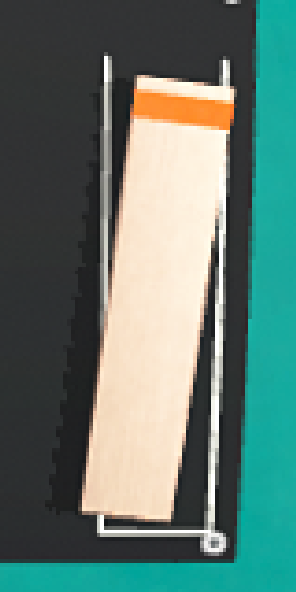

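The bar is clean and very bright, so I need a lower saturation threshold.

```bash
sed -i 's/m=((hsv\[...,0\]<17)&(hsv\[...,1\]>40)&(hsv\[...,2\]>120)).astype(np.uint8)/m=((hsv[...,0]<24)\&(hsv[...,1]>20)\&(hsv[...,2]>140)).astype(np.uint8)/; s/np.ones((5,5))/np.ones((7,7))/' h.py
python3 - <<'E'
from h import *
c=dict(np.load("w1.npz"))
p,a,s,q=copper(c,box=(280,345,85,235)); print(p,a,s)
J=np.radians(-13.09); ex=np.array([np.cos(J),np.sin(J)]);ey=np.array([-ex[1],ex[0]]); O=.5547*ex+.08514*ey
print("O",O,"bar in jig",(p-O)@ex,(p-O)@ey,a+13.09)
im=c["image"].copy(); cv2.drawContours(im,[q],-1,(0,0,255),1)
W=lambda x,y,z:np.append(O+x*ex+y*ey,z)
for x,y,z in [(0,0,.012),(27,0,.012),(60,0,.0165),(60,15,.021),(60,-15,.021),(111,0,.046),(-185,-117.5,.012),(40,117.5,.012)]:
    u=proj(c,W(x/1e3,y/1e3,z),True)[0]; print(x,y,u); cv2.circle(im,tuple(np.round(u).astype(int)),2,(255,0,255),-1)
cv2.imwrite("pics/w1o.png",cv2.resize(im[0:240,150:360,::-1],None,fx=2.5,fy=2.5,interpolation=cv2.INTER_NEAREST))
E
```

```text
[ 0.45912424 -0.10345079] -19.103497 [ 35.26765442 159.07133484]
O [ 0.55956902 -0.0427015 ] bar in jig -0.0840762009756296 -0.081919614343883 -6.0134964
0 0 [248.9210578   98.49911022]
27 0 [248.83290046  78.29207319]
60 0 [248.51577953  53.36562642]
60 15 [236.51110134  53.16922253]
60 -15 [259.95853383  52.51325671]
111 0 [246.58424374  10.21916328]
-185 -117.5 [333.32546854 231.61750522]
40 117.5 [162.97086783  73.98106762]
```

View pics/w1o.png

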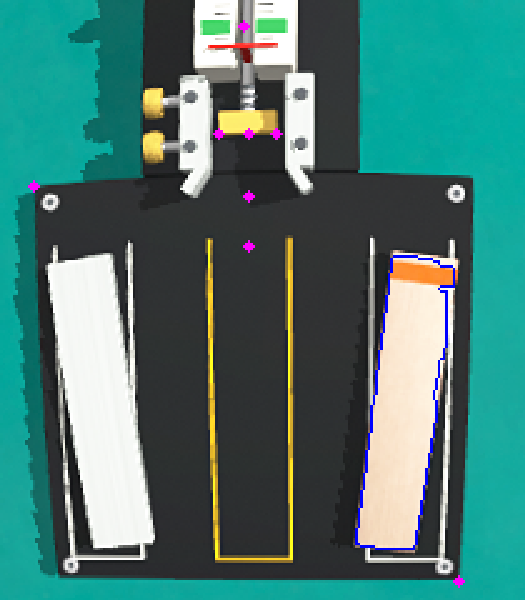

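The projected jig points land on the contact face, green zone and bed corners. The bar sits at jig (-84,-82) mm, yaw -6° relative to the jig. I'll grip it across its width, 25 mm behind its centre.

```bash
cat >> h.py <<'E'
J=np.radians(-13.09); ex=np.array([np.cos(J),np.sin(J)]);ey=np.array([-ex[1],ex[0]]); O=.5547*ex+.08514*ey
def W(x,y,z): return np.append(O+x*ex+y*ey,z)   # jig metres -> world
def tojig(p): d=np.asarray(p)[:2]-O; return d@ex,d@ey
def snap(robot,name,n):
    c=robot.capture(n); cv2.imwrite(f"pics/{name}.png",c["image"][:,:,::-1]); np.savez(name+".npz",**c); return c
E
python3 - <<'E'
from plant import robot
from h import *
b=np.radians(-19.1); p=np.array([.45912,-.10345])-.025*np.array([np.cos(b),np.sin(b)])
q=quat(b-np.pi/2)
robot.grip(.055)
robot.move_to([*p,.08],q)
print(robot.current_contact_force(),robot.current_grip_width())
print("hit",robot.move_l([*p,.0135],feed=.06,guard=8))
print(robot.current_position(),robot.current_contact_force(),robot.current_clock())
snap(robot,"w2","wrist")
E
```

```text
[ 0.54927412 -1.08461832 -1.02507014] 0.05477015489054758
hit False
[ 0.43565899 -0.09531345  0.01377979] [-0.11458885  0.9263653  -0.44662157] 4.775
```

View pics/w2.png

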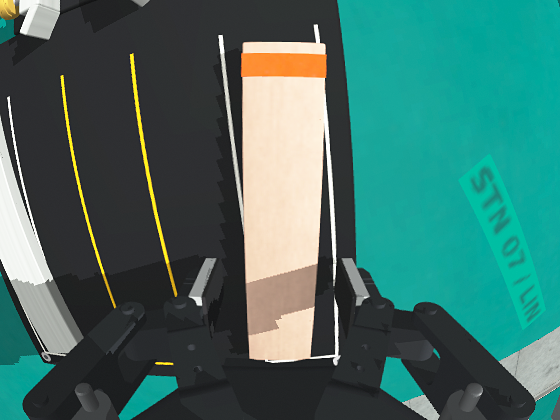

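The fingers straddle the bar, with the pads at columns ~210 and ~345 and the bar at 245–320 between them. Grip and check.

```bash
python3 - <<'E'
from plant import robot
from h import *
robot.grip(.0)
print(robot.current_grip_width(),robot.current_position(),robot.current_contact_force(),robot.current_clock())
c=snap(robot,"w3","wrist")
p,a,s,q=copper(c,box=(180,400,20,262)); print(p,a,s,tojig(p))
E
```

```text
0.032080737704528184 [ 0.43569596 -0.09530526  0.01399078] [-1.62952279  1.39842847 11.26579937] 5.1667
[ 0.48963794 -0.11400632] -19.782347 [34.70772171 97.65658569] (np.float64(-0.05196475027757223), np.float64(-0.08529008514974411))
```

View pics/w3.png

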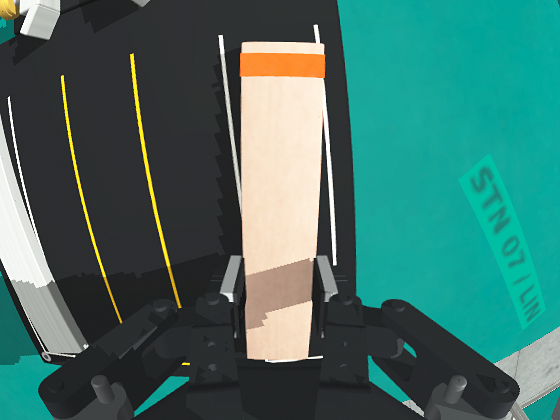

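The bar is gripped and did not slip. Next I slide it sideways and straighten it on to the yellow lane.

```bash
python3 - <<'E'
from plant import robot
from h import *
robot.move_l(W(-.109,0,.0138),rot=quat(J-np.pi/2),feed=.06,guard=30)
print(robot.current_position(),tojig(robot.current_position()),robot.current_contact_force(),robot.current_grip_width(),robot.current_clock())
c=snap(robot,"w4","wrist")
E
cat > meas.py <<'E'
from h import *
import sys
c=dict(np.load(sys.argv[1]+".npz")); hsv=cv2.cvtColor(c["image"],cv2.COLOR_RGB2HSV)
top=int(sys.argv[2]);bot=int(sys.argv[3])
m=(hsv[...,0]<24)&(hsv[...,1]>20)&(hsv[...,2]>140)
Ls=[];Rs=[]
for r in range(top,bot):
    u=np.nonzero(m[r,200:360])[0]
    if len(u)>30: Ls.append((200+u[0]-.5,r));Rs.append((200+u[-1]+.5,r))
A=toplane(c,Ls,.021,True);B=toplane(c,Rs,.021,True)
for n,Q in(("L",A),("R",B)):
    o,d=fitline(Q); print(n,"yaw rel",np.degrees(np.arctan2(d[1],d[0])-J),"jig",np.round(tojig(o),4))
    x=[tojig(p) for p in Q]; k=[0,len(x)//2,-1]; print(np.round([x[i] for i in k],4))
E
python3 meas.py w4 60 230
```

```text
[ 0.45363343 -0.01781693  0.0140363 ] (np.float64(-0.10881879814616909), np.float64(0.0002455248120268303)) [0.21847686 2.7631154  5.7376881 ] 0.0317630751909377 6.6917
L yaw rel -0.11034375508398686 jig [-0.0488  0.0203]
[[-0.0104  0.0202]
 [-0.0465  0.0202]
 [-0.0842  0.0202]]
R yaw rel 0.24031132671529776 jig [-0.049 -0.021]
[[-0.0102 -0.021 ]
 [-0.0464 -0.0211]
 [-0.0842 -0.0195]]
```

View pics/w4.png

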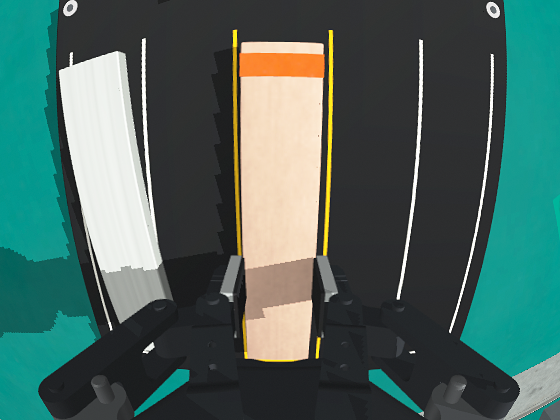

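```bash
sed -i 's/^m=.*/m=(hsv[...,0]<24)\&(hsv[...,1]>20)\&(hsv[...,2]>140)\&(hsv[...,1]<110)/' meas.py; python3 meas.py w4 80 230
python3 - <<'E'
from h import *
c=dict(np.load("w4.npz")); h=cv2.cvtColor(c["image"],cv2.COLOR_RGB2HSV)
m=(h[...,0]>22)&(h[...,0]<34)&(h[...,1]>150)&(h[...,2]>80)
for lo,hi in((215,243),(322,345)):
    v,u=np.nonzero(m[35:240,lo:hi]); Q=toplane(c,np.c_[u+lo,v+35],.012,True); o,d=fitline(Q); print(len(u),np.degrees(np.arctan2(d[1],d[0])-J),tojig(o))
E
```

```text
L yaw rel -0.9502879758135975 jig [-0.0469  0.0173]
[[-0.0191  0.0169]
 [-0.0508  0.0174]
 [-0.0842  0.018 ]]
R yaw rel -0.7272105824263959 jig [-0.0509 -0.0165]
[[-0.019  -0.0169]
 [-0.0508 -0.0165]
 [-0.0842 -0.0163]]
705 -0.12753961009314022 (np.float64(-0.04250695809779876), np.float64(0.020681296756778433))
700 0.0050642437744260835 (np.float64(-0.044539660290850956), np.float64(-0.021549135454083643))
```

The bar is on the lane but yawed -0.8° and about 1.5 mm left at the grip. I'll trim that out and re-measure.

```bash
python3 - <<'E'
from plant import robot
from h import *
robot.move_l(W(-.095,-.0013,.0138),rot=quat(J+np.radians(.8)-np.pi/2),feed=.04,guard=30)
print(tojig(robot.current_position()),robot.current_contact_force(),robot.current_clock())
c=snap(robot,"w5","wrist"); h=cv2.cvtColor(c["image"],cv2.COLOR_RGB2HSV)
m=(h[...,0]>22)&(h[...,0]<34)&(h[...,1]>150)&(h[...,2]>80)
for lo,hi in((215,243),(322,345)):
    v,u=np.nonzero(m[60:240,lo:hi]); Q=toplane(c,np.c_[u+lo,v+60],.012,True); o,d=fitline(Q); print(len(u),np.degrees(np.arctan2(d[1],d[0])-J),tojig(o))
E
python3 meas.py w5 80 230
```

```text
(np.float64(-0.09483158234943066), np.float64(-0.0012142497556595752)) [ 0.12885536 -1.57374259  6.12062812] 7.2417
593 -0.08210263041327664 (np.float64(-0.036213624806243794), np.float64(0.020697600628267525))
599 0.009523503528798159 (np.float64(-0.04150603309143584), np.float64(-0.021568693949613447))
L yaw rel 0.31420458202472695 jig [-0.0379  0.017 ]
[[-0.0053  0.0171]
 [-0.037   0.0171]
 [-0.0704  0.0168]]
R yaw rel 0.16251376452156002 jig [-0.0374 -0.0172]
[[-0.0048 -0.0171]
 [-0.0365 -0.0171]
 [-0.0699 -0.0174]]
```

View pics/w5.png

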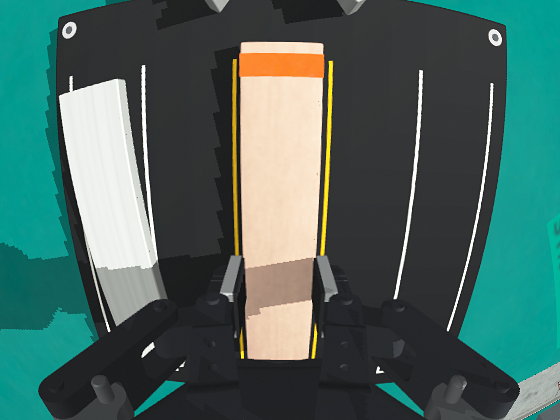

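The bar is now straight to within 0.3° and about 0.4 mm left of the lane's middle. After one more small trim I'll enter the guide, stopping short of the contact.

```bash
python3 - <<'E'
from plant import robot
from h import *
rot=quat(J+np.radians(.6)-np.pi/2)
def st(t):
    f=robot.current_contact_force(); print(t,np.round(tojig(robot.current_position()),4),"Fx,Fy jig",round(f[:2]@ex,2),round(f[:2]@ey,2),"Fz",round(f[2],2),"Mz",round(robot.current_torque()[2],3),robot.current_clock())
print(robot.move_l(W(-.075,-.0017,.0138),rot=rot,feed=.04,guard=15)); st("a")
print(robot.move_l(W(-.052,-.0017,.0138),rot=rot,feed=.03,guard=10)); st("b")
snap(robot,"w6","wrist")
E
python3 meas.py w6 80 230
```

```text
True
a [-0.0927 -0.0013] Fx,Fy jig 2.17 -0.43 Fz 6.71 Mz -0.009 7.55
True
b [-0.0926 -0.0013] Fx,Fy jig -0.53 0.3 Fz 7.8 Mz 0.009 7.875
L yaw rel 0.20643444220568077 jig [-0.0311  0.0169]
[[-0.0031  0.017 ]
 [-0.0348  0.017 ]
 [-0.0682  0.0167]]
R yaw rel 0.052281341506724234 jig [-0.0345 -0.0173]
[[-0.0026 -0.0171]
 [-0.0343 -0.0172]
 [-0.0677 -0.0174]]
```

View pics/w6.png

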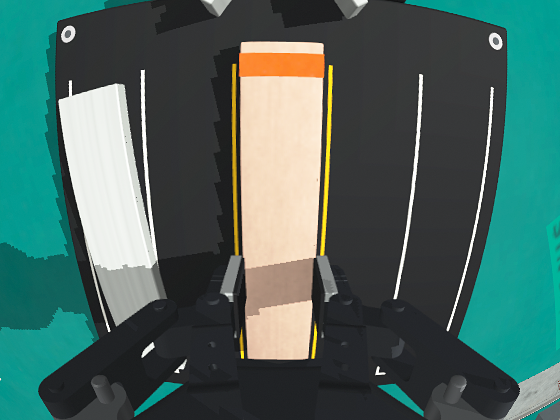

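The guard was set off by starting transients: the bar is still outside the guide and the forces are near zero. I'll go on with a higher guard.

```bash
cat >> h.py <<'E'
def st(robot,t):
    f=robot.current_contact_force(); print(t,np.round(tojig(robot.current_position()),4),"Fx,Fy jig",round(f[:2]@ex,2),round(f[:2]@ey,2),"Fz",round(f[2],2),"Mz",round(robot.current_torque()[2],3),robot.current_clock())
E
python3 - <<'E'
from plant import robot
from h import *
rot=quat(J+np.radians(.6)-np.pi/2)
for x in (-.070,-.050):
    print(robot.move_l(W(x,-.0017,.0138),rot=rot,feed=.03,guard=28)); st(robot,x)
snap(robot,"w7","wrist")
E
python3 meas.py w7 120 230
```

```text
False
-0.07 [-0.0707 -0.0016] Fx,Fy jig -2.73 -0.3 Fz 9.05 Mz 0.005 8.8333
False
-0.05 [-0.0506 -0.0016] Fx,Fy jig -2.69 0.55 Fz 8.62 Mz -0.039 9.65
L yaw rel 0.06772781431470806 jig [0.001  0.0164]
[[ 0.0222  0.0164]
 [-0.0013  0.0163]
 [-0.0261  0.0164]]
R yaw rel 0.026078174529616565 jig [-0.0033 -0.0177]
[[ 0.0226 -0.0177]
 [-0.001  -0.0176]
 [-0.0257 -0.0178]]
```

View pics/w7.png

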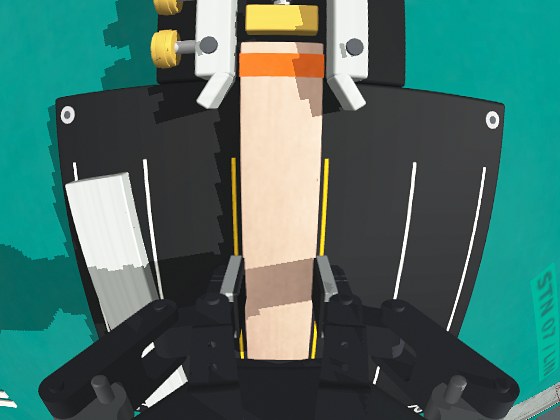

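The bar's orange end (row 42) is inside the guide with even gaps to both cheeks (~7 px each), and a few millimetres short of the brass contact (row 35). I'll advance in small steps and watch the force.

```bash
python3 - <<'E'
from plant import robot
from h import *
rot=quat(J+np.radians(.6)-np.pi/2)
for x in np.arange(-.047,-.0369,.002):
    g=robot.move_l(W(x,-.0017,.0138),rot=rot,feed=.02,guard=25); robot.dwell(.1); st(robot,(round(x,4),g))
snap(robot,"w8","wrist"); snap(robot,"s8","side"); snap(robot,"t8","top")
E
python3 meas.py w8 140 230
```

```text
(np.float64(-0.047), False) [-0.0476 -0.0016] Fx,Fy jig -3.17 -0.13 Fz 9.26 Mz 0.03 10.1
(np.float64(-0.045), False) [-0.0459 -0.0016] Fx,Fy jig -4.71 -0.23 Fz 10.37 Mz 0.013 10.45
(np.float64(-0.043), False) [-0.0449 -0.0016] Fx,Fy jig -9.02 -0.19 Fz 14.36 Mz 0.054 10.8
(np.float64(-0.041), False) [-0.0433 -0.0016] Fx,Fy jig -11.3 -0.53 Fz 16.69 Mz 0.023 11.15
(np.float64(-0.039), False) [-0.0416 -0.0016] Fx,Fy jig -12.49 -0.84 Fz 19.96 Mz 0.042 11.5
(np.float64(-0.037), False) [-0.04   -0.0016] Fx,Fy jig -13.94 -0.88 Fz 21.12 Mz 0.039 11.85
L yaw rel 0.3290038944088521 jig [-0.      0.0164]
[[ 0.0243  0.0165]
 [ 0.0049  0.0163]
 [-0.0154  0.0164]]
R yaw rel -0.21129651233771407 jig [ 0.0052 -0.0177]
[[ 0.0247 -0.0174]
 [ 0.0052 -0.0177]
 [-0.0151 -0.0178]]
```

View pics/w8.png

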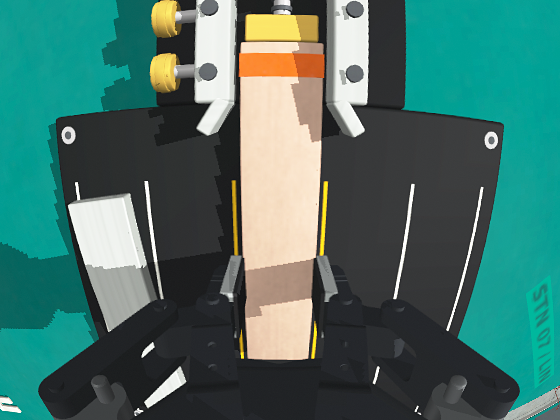

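The bar is touching the contact and hasn't slipped (its front edge is still at row 42). Downward force has risen to 21 N, so I'll check z, and read the stroke from the bar's front edge and the brass face.

```bash
cat > stroke.py <<'E'
from h import *
import sys
for n in sys.argv[1:]:
    c=dict(np.load(n+".npz")); h=cv2.cvtColor(c["image"],cv2.COLOR_RGB2HSV)
    cols=range(260,306); fe=[]; br=[]
    for u in cols:
        o=np.nonzero((h[20:75,u,0]<16)&(h[20:75,u,1]>150)&(h[20:75,u,2]>150))[0]   # orange band
        fe.append((u,20+o.min()))
        b=np.nonzero((h[0:60,u,0]>17)&(h[0:60,u,0]<32)&(h[0:60,u,1]>110)&(h[0:60,u,2]>120))[0]
        br.append((u,b.max()))
    F=toplane(c,fe,.021,True);B=toplane(c,br,.021,True)
    print(n,"orange front x",np.round(np.median([tojig(p)[0] for p in F]),4),"brass front-top x",np.round(np.median([tojig(p)[0] for p in B]),4),np.median(np.array(fe)[:,1]),np.median(np.array(br)[:,1]))
E
python3 stroke.py w7 w8
python3 - <<'E'
from plant import robot
from h import *
print(robot.current_position(),robot.current_orientation(),quat(J+np.radians(.6)-np.pi/2),robot.current_clock())
for n,f in(("t8",6),("s8",6)):
    c=dict(np.load(n+".npz")); P=[W(.111,0,.046),W(.06,0,.021)]; u=proj(c,P); print(n,u)
    x,y=np.round(u[0]).astype(int); im=c["image"][max(0,y-40):y+40,max(0,x-45):x+45]
    cv2.imwrite(f"pics/{n}z.png",cv2.resize(im[:,:,::-1],None,fx=6,fy=6,interpolation=cv2.INTER_CUBIC))
E
```

```text
w7 orange front x 0.0505 brass front-top x 0.0606 53.0 30.0
w8 orange front x 0.0609 brass front-top x 0.0666 53.0 40.0
[ 0.52025883 -0.03518074  0.01397182] [-0.62609326  0.77974405  0.00195547 -0.00162007] [np.float64(0.6259915275607087), np.float64(-0.7798298579960955), 0.0, 0.0] 12.0
t8 [[295.01809019 172.13524131]
 [291.38770542 189.26143152]]
s8 [[270.22647168 194.86500175]
 [281.6624235  207.7499624 ]]
```

View pics/t8z.png

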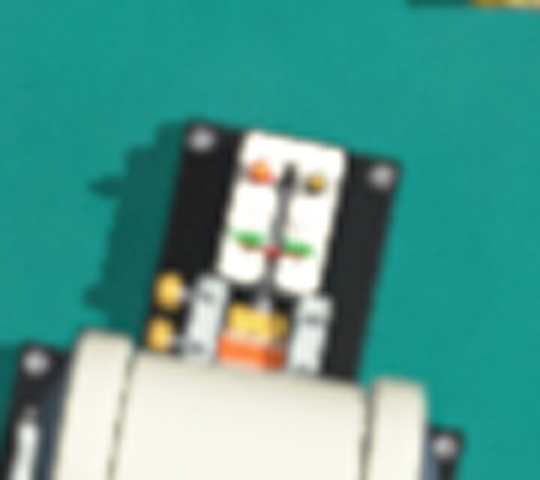

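View pics/s8z.png

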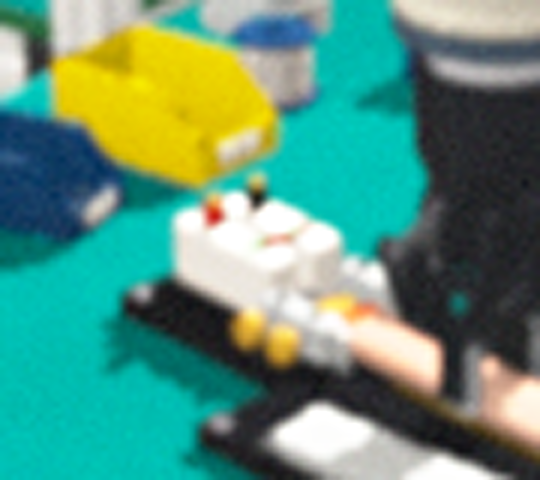

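The brass face reads about 6.0 mm of stroke (66.6 against 60.6 free). The top view shows the red pointer at the near edge of the green strips. I need about 5 mm more, and I'll raise the z command slightly as I go to limit the down-force.

```bash
python3 - <<'E'
from plant import robot
from h import *
rot=quat(J+np.radians(.6)-np.pi/2)
for x,z in ((-.0355,.0140),(-.034,.0141),(-.0325,.0142)):
    g=robot.move_l(W(x,-.0017,z),rot=rot,feed=.02,guard=25); robot.dwell(.15); st(robot,(x,z,g)); print(robot.current_position()[2])
snap(robot,"w9","wrist")
E
python3 stroke.py w9
```

```text
(-0.0355, 0.014, False) [-0.0385 -0.0016] Fx,Fy jig -13.76 -0.83 Fz 16.39 Mz -0.002 12.4
0.013991757558380544
(-0.034, 0.0141, False) [-0.0372 -0.0016] Fx,Fy jig -14.71 -0.57 Fz 15.15 Mz 0.036 12.8
0.013993717132692263
(-0.0325, 0.0142, False) [-0.0359 -0.0016] Fx,Fy jig -14.1 -0.52 Fz 13.46 Mz 0.0 13.2
0.013989796370490297
w9 orange front x 0.065 brass front-top x 0.0707 53.0 40.0
```

```bash
python3 - <<'E'
from plant import robot
from h import *
rot=quat(J+np.radians(.6)-np.pi/2)
g=robot.move_l(W(-.0312,-.0017,.0142),rot=rot,feed=.02,guard=25); robot.dwell(.5); st(robot,g)
snap(robot,"w10","wrist");snap(robot,"s10","side"); snap(robot,"t10","top")
robot.dwell(1.); st(robot,"later"); snap(robot,"w11","wrist"); print(robot.current_grip_width(),robot.current_qd())
for n in("t10","s10"):
    c=dict(np.load(n+".npz")); x,y=np.round(proj(c,W(.111,0,.046))[0]).astype(int); im=c["image"][y-25:y+25,x-30:x+30]
    cv2.imwrite(f"pics/{n}z.png",cv2.resize(im[:,:,::-1],None,fx=9,fy=9,interpolation=cv2.INTER_CUBIC))
E
python3 stroke.py w10 w11; python3 meas.py w11 150 230
```

```text
False [-0.0349 -0.0016] Fx,Fy jig -16.04 0.12 Fz 15.41 Mz 0.009 14.0
later [-0.0349 -0.0016] Fx,Fy jig -16.04 -0.25 Fz 16.16 Mz 0.034 15.15
0.03192441128929288 [ 0.00071881  0.00040823  0.00133373 -0.00072228  0.00064352  0.00055473]
w10 orange front x 0.066 brass front-top x 0.0716 53.0 40.0
w11 orange front x 0.066 brass front-top x 0.0716 53.0 40.0
L yaw rel 0.27779881997491274 jig [0.0055 0.0164]
[[ 0.0251  0.0165]
 [ 0.0077  0.0163]
 [-0.0104  0.0164]]
R yaw rel -0.031543008855903505 jig [ 0.0081 -0.0177]
[[ 0.0255 -0.0176]
 [ 0.0081 -0.0178]
 [-0.01   -0.0178]]
```

View pics/t10z.png

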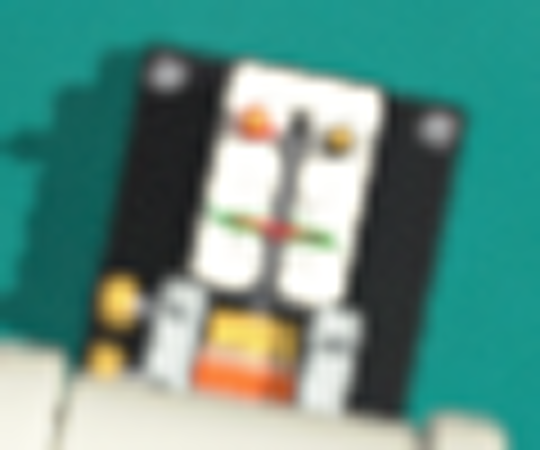

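View pics/s10z.png

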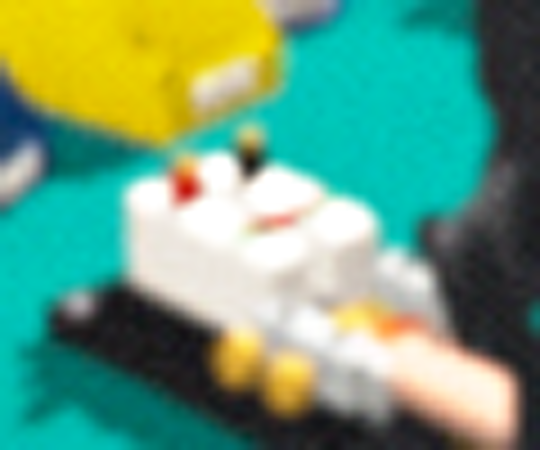

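View pics/w11.png

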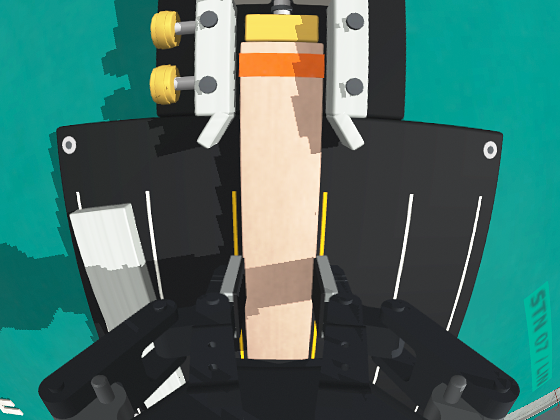

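The top view shows the red pointer lying in the middle of the green strips, level with both. The wrist view shows the bar straight in the guide with even gaps, flush on the brass face, and not moving over 1 s. The aluminium bar hasn't been touched. Handing in.

```bash
python3 - <<'E'
from plant import robot
robot.job_done(); print(robot.current_clock())
E
```

```text
the job is handed in; nothing more can be done
the job is handed in; nothing more can be done
```

The job is handed in, with the arm still holding the copper bar pressed into the guide and the red pointer in the middle of the green zone. I gripped the bar across its width, slid it flat on to the yellow lane, straightened it, and pushed it against the contact. The clock read about 15 s of the 40 s allowed.

**Last checks:**
- **Stroke:** about 11 mm, read from the brass face in the wrist view, which is about 9.6 N by the spring figures. It did not change over a further second.
- **Pointer:** in the green zone in the top view. The side view agrees, but it is coarse.
- **Straightness:** within 0.3° of the jig, about 0.7 mm right of centre by the raw measurement. About 0.4 mm of that is the camera's own offset. The side force is below 1 N.

**Disagreements:**
- **Wrist force:** it reads about 16 N along the push, more than the spring force. I put the rest down to sliding friction, because the fingers press the bar down with about 15 N. I relied on the measured stroke and the pointer instead.
- **Early stops:** the force guard tripped twice before the guide, from starting transients and not from contact. I raised its limit and carried on.
- **Aluminium bar and tools:** no move came near them and the aluminium bar looks unmoved in the last wrist view. I did not measure it or the tools again at the end.

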